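# Wedge the rocking power supply steady

### The job

The bench power supply has lost the foot under its yellow-dotted corner and rocks. Press that corner down with a fingertip until you feel it tip, let it come back, then push the orange wedge along the bench, thin end first, under that corner just until the case sits steady and level. Test it by pressing on the dotted corner, and finish while still pressing it firmly down there, with the case not giving way; lift or grip nothing, and leave the other things where they are.

Things in the scene. Friction and masses are not known exactly. Their poses are not given: they have to be found in the camera images.
- case: bench power supply: aluminium box 160 x 130 x 58 mm (its x, y, z), about 1.2 kg; origin at the centre of its underside, z up, black front panel with knobs on its -x side. No foot at its (-x,+y) corner: pressed there with 3 to 5 N the case tips until that corner meets the bench, and comes back when let go
- feet: the three black rubber feet, 12 mm across, fixed to the bench, on which the case stands loose, at x,y = (60,45), (60,-45) and (-60,-45) mm in the case's frame; they hold its underside 11 to 16 mm above the bench. Origin midway under the case, 16 mm below its underside (so 0 to 5 mm below the bench top)
- mark (a point): centre of the yellow dot (20 mm across) on the case's top face at the corner without a foot, at (-66, 51, 58) mm in the case's frame; here the corner is pressed (a firm press is some 6 to 15 N)
- wedge: loose orange plastic wedge, 110 mm long (its y), 40 mm wide (its x), 60 g; origin at the centre of its underside, z up. Its height rises evenly from 3 mm at the thin end (-y) to 25 mm at the upright flat back (+y). It starts beside the case's +y side, off the corner without a foot, its thin end roughly facing that side
- wedge_tip (a point): middle of the wedge's thin end, at bench height
- wedge_back (a point): middle of the wedge's upright back face (40 mm wide, 25 mm tall), half-way up; push here
- reel: bystander: red reel of solder, 60 mm across, 32 mm tall, standing on its flange beside the wedge; origin at the centre of its underside
- jar: bystander: small glass jar with blue cap, 52 mm across, 60 mm tall, on the case's -y side; origin at the centre of its underside
- pliers_box: bystander: green plastic tin 90 x 50 x 22 mm with a white label, on the case's -y side; origin at the centre of its underside
Mind the look-alikes: they are no part of the job. There is more than one size of the wedge; the job needs the larger. Of the things that look like the case, the larger one is meant.

How it is judged (in metres and radians):
On the way, in this order (a step that is already met when the one before it is completed fails the run):
1. the dotted corner is pressed by the fingers and the case tips (by more than 2.3 degrees) (contact force between the fingers and case above 0.5 N and angle between case's own z axis and vertical above 0.04 rad and horizontal distance between the grasp point and mark below 0.06 m), for 0.1 s.
2. the wedge's thin end is under the dotted corner, at least 15 mm in, with the case level (x of wedge_tip in the frame of case between -0.09 and 0.01 m and y of wedge_tip in the frame of case between -0.04 and 0.05 m and angle between case's own z axis and vertical below 0.025 rad), for 0.2 s.
At the end, for the whole second after the job is handed in: The fingers press down on top of the case within 50 mm of the yellow dot with more than 4 N, the wedge lies flat under that corner (thin end at least 15 mm in) and carries more than 2 N of it, the case is within 1.4 degrees of level and still, and the wedge is not touched by the fingers (all of step 2 and contact force between the fingers and case above 4 N and contact force between wedge and case above 2 N and horizontal distance between the grasp point and mark below 0.05 m and z of the grasp point in the frame of case above 0.06 m and contact force between the fingers and wedge below 0.2 N and height (world z) of wedge below 0.006 m and angle between wedge's own z axis and vertical below 0.06 rad and linear speed of each of case, wedge below 0.01 m/s); the arm keeps its last pose, push and grip.
It fails at once if the wedge is lifted off the bench or tipped over (height (world z) of wedge above 0.012 m or angle between wedge's own z axis and vertical above 0.4 rad).
It fails at once if the case is lifted, or shoved more than 30 mm (height (world z) of case above 0.03 m or distance of case from where it was at the start of the episode above 0.03 m).
It fails at once if the reel, the jar or the green tin is moved more than 20 mm (distance of any of reel, jar, pliers_box from where it was at the start of the episode above 0.02 m).
It also fails if it takes over 51 s, if anything falls off the work surface, if the arm or the gripper's body presses on something with over 40 N, if the wrist force passes 120 N, or if a joint passes its speed limit or range.

### The arm

A 6-joint arm with a two-finger parallel gripper is mounted at the origin on the work surface. World frame = base frame: x ahead of the robot, y to its left, z up, the work surface at z = 0. Lengths are in mm, angles in degrees, forces in N, time in s.
With the tool pointing down it reaches from about 300 to 850 mm from the base axis. Payload 4.2 kg.
Tool frame: the origin (TCP) lies on the centre line of the jaws, within the pads' length; the fingertips stand 14 mm ahead of it and the grasp point (between the pads) lies 5 mm behind it (env.finger_overhang is the z of the fingertips in the tool frame, in mm); z points along the fingers, y is the line along which they close (so a half turn about z gives the same grasp; the last joint's range is limited). The gripper opens to 91 mm and grips with 3 to 60 N. Pads are 32 mm wide; open, the fingers measure 118 mm over their backs; the gripper's body (76 mm by 178 mm) begins 60 mm behind the grasp point.
Start: joints at [64.286, 18.312, 89.639, -0, 72.044, -1.146], TCP at [239.077, 522.957, 227.976] pointing down, gripper open.
Joint ranges: [-177.97, 177.97], [-48.28, 115.42], [12.27, 149.76], [-77.06, 257.06], [2.81, 150.46], [-146.56, 146.56]. Speed limits (degrees/s): [147.25, 147.25, 180, 180, 180, 180].

### API

Orientations are given as [roll, pitch, yaw] about the fixed x, y, z axes, in that order (R = Rz(yaw) Ry(pitch) Rx(roll)).
In Python, from workcell import sensors, viewer, env gives the robot as it stands. The module is installed in compiled form; this text tells all that it offers.
- The arm moves only by the tool step_arm, never from a script. Its argument "plan" is one flat list of numbers, 6 for each row, row after row: the shift along the tool's x, y, z in cm, then the turn, a rotation vector about the tool's x, y, z in rad. In form: [x, y, z, wx, wy, wz, x, y, z, wx, wy, wz, ...]. A call has 1 to 5 rows; each row shifts and turns the commanded pose from where the row before left it, along the tool's axes as they then stand; what a row does not reach is not made up. A row lasts 1/12 s, in which the tool goes at most 41.7 mm and 7.16 degrees, less where a joint would pass 70% of its speed; a pose out of reach is approached as far as the arm can. A call is refused whole if a number of a shift passes 4.17 or a number of a turn 0.125, either way. A call with a gripper value outside its range is refused whole. "hand" is the finger opening in cm, from 0 to 9.12, set as the call begins (left out, the last holds). The fingers move at their own pace and stop on an object; "newtons" is the grip in N (left out, the last holds). Time passes only in rows, so rows that do not move let the fingers close. It gives the time, the measured TCP pose, the force, the opening and the grip force at its end, in the units of the state.
- sensors.state(): the state, without advancing time (a new reading comes with each control period).
- viewer.grab_frame(name): name is "side" or "top"; returns a dict with "img" (384x512x3 uint8, red, green, blue), "fx", "fy", "cx", "cy" (pixels), "position" and "attitude" of the camera in the world. Camera axes: x right, y down, z forward; pixel columns grow to the right and rows downward; lengths in mm; the calibration is good to about 2 mm. A picture is of the moment at which its call begins. There is no depth.
- env.job_done(): hands the job in; it is judged then, once.
Trained networks look in a picture, given as the dict that the camera call returned (one of the last four; its "shot" number tells which), for a name from the list of things; names that differ only in an ending like _2 or _b are one class to them, and where a whole thing is asked for, a point or a joint stands for the part that bears it (a point fixed in the world has none). Each returns a list of dicts, best first, with "score" (0 to 1); they miss things now and then, are a little off and sometimes report something else, mostly with a low value. They report only what shows in the picture. A call takes as long as a camera call. They do not tell look-alikes from the thing itself.
- viewer.boxes_of(name, picture): "location" ([column, row] in pixels, amid what is visible of it).
- viewer.pinpoint(name, picture): "location" ([column, row] in pixels: a listed point, or the origin of a listed thing).
The state is a dict: "time_s": time; "qpos": joint angles; "qvel": joint speeds; "effort": joint torques, N m; "ee_pos": TCP position; "ee_rot": TCP orientation; "force": force on the tool from outside, world axes, zero at the start; "torque": the same for the moment, N m; "gripper_width": finger opening in mm; "gripper_force": force on a finger pad.
Only numpy, scipy, OpenCV 4.12 (cv2) and the standard library are available. Lean on these libraries where they do the work, as an engineer would, in place of code of your own. Each camera call takes 0.05 s, during which the arm holds its last target. There are 200 camera calls.

## Working session

There is one attempt and no reset: what is moved stays moved. The work goes in short steps, Python scripts to look and compute and a tool call to move; the robot and the scene stay as the last step left them, time stands still between calls to the robot, and variables do not carry over. Pictures are saved under pics/ and viewed, at most 10 in all, crops included, and the job is handed in when it is done.

Besides the shell and the picture viewer there is one more tool, called as a command line: name --argument value ..., lists and objects as JSON in quotes. step_arm: Moves the arm, as the interface text tells. Its arguments: {"type":"object","properties":{"plan":{"type":"array","items":{"type":"number"}},"hand":{"type":"number"},"newtons":{"type":"number"}},"required":["plan"]}

```bash
mkdir -p pics
cat > h.py <<'E'
from workcell import sensors, viewer, env
import numpy as np, cv2
from scipy.spatial.transform import Rotation as R
def cam(p):
    a=np.array(p["attitude"],float)
    M=a if a.shape==(3,3) else R.from_euler('xyz',a,degrees=True).as_matrix()
    return M,np.array(p["position"],float)
def toplane(p,uv,z):
    M,o=cam(p); d=M@np.array([(uv[0]-p["cx"])/p["fx"],(uv[1]-p["cy"])/p["fy"],1])
    return o+d*(z-o[2])/d[2]
def proj(p,X):
    M,o=cam(p); c=M.T@(np.array(X)-o); return [p["fx"]*c[0]/c[2]+p["cx"],p["fy"]*c[1]/c[2]+p["cy"]]
E
python3 - <<'E'
from h import *
for n in("top","side"):
    p=viewer.grab_frame(n); cv2.imwrite(f"pics/{n}0.png",p["img"][:,:,::-1])
    print(n,p["position"],p["attitude"],p["fx"],p["cx"],p["cy"])
    for t,z in(("mark",72),("wedge_tip",0),("wedge_back",12.5),("wedge",0),("case",14),("reel",0),("jar",0),("pliers_box",0)):
        for d in viewer.pinpoint(t,p)[:3]: print(t,round(d["score"],2),np.round(d["location"]),np.round(toplane(p,d["location"],z)))
s=sensors.state();print(s["time_s"],s["ee_pos"],s["ee_rot"],s["force"])
E
```

```text
top [ 424.2097553    -5.82178636 1108.71089738] [-174.91426248   -0.5989393   -88.48962339] 428.2807157505485 261.0386391402045 194.2053825072486
mark 0.97 [345. 289.] [ 294. -222.   72.]
mark 0.59 [255. 200.] [502.   1.  72.]
mark 0.22 [325. 217.] [ 465. -171.   72.]
wedge_tip 0.74 [235. 190.] [532.  53.   0.]
wedge_tip 0.71 [185. 227.] [434. 179.   0.]
wedge_tip 0.38 [250. 200.] [508.  14.   0.]
wedge_back 0.68 [193. 182.] [550. 160.  12.]
wedge_back 0.54 [208. 229.] [430. 118.  12.]
wedge 0.95 [213. 185.] [545. 110.   0.]
wedge 0.69 [198. 228.] [432. 146.   0.]
case 0.83 [318. 282.] [ 305. -164.   14.]
case 0.65 [276. 181.] [558. -52.  14.]
reel 0.97 [202. 133.] [681. 146.   0.]
jar 0.84 [337. 176.] [ 578. -213.    0.]
pliers_box 0.59 [325. 218.] [ 465. -183.    0.]
side [ -22.39603187 -731.02313019  751.0689763 ] [-128.22244398   -0.27050638  -36.19794868] 492.929096072926 251.91126637444074 195.9831774576973
mark 0.81 [224. 302.] [ 273. -250.   72.]
mark 0.58 [242. 183.] [498.  14.  72.]
wedge_tip 0.83 [240. 193.] [527.  64.   0.]
wedge_tip 0.66 [184. 183.] [435. 182.   0.]
wedge_back 0.91 [226. 169.] [546. 154.  12.]
wedge_back 0.61 [193. 195.] [422. 111.  12.]
wedge 0.78 [190. 187.] [440. 157.   0.]
wedge 0.62 [235. 183.] [541. 104.   0.]
case 0.97 [276. 209.] [550. -52.  14.]
case 0.69 [214. 291.] [ 299. -175.   14.]
reel 0.78 [264. 158.] [670. 152.   0.]
reel 0.64 [241. 196.] [522.  51.   0.]
jar 0.77 [330. 251.] [ 566. -218.    0.]
pliers_box 0.88 [283. 264.] [ 461. -188.    0.]
0.9 [239.06986435 522.94771352 227.99079177] [1.79994487e+02 1.15460240e-03 1.55431086e+02] [ 0.14474166  0.15524563 -0.43811184]
```

View pics/top0.png

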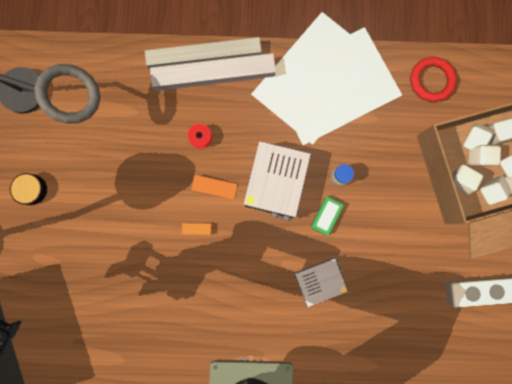

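View pics/side0.png

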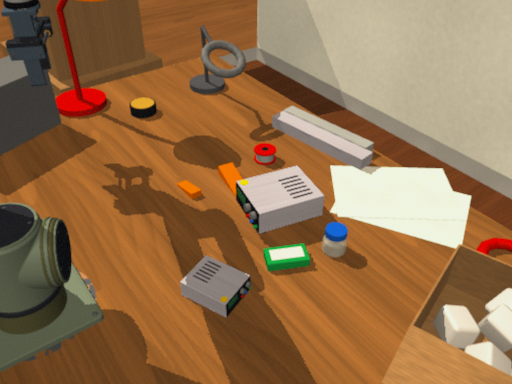

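The top view shows the large case around (278,180) with its yellow dot at (250,200). The large wedge is at (214,187), the small wedge at (197,229), and the small case at (321,282). I'll refine these by colour.

```bash
cat >> h.py <<'E'
def look(name="top"):
    p=viewer.grab_frame(name); hsv=cv2.cvtColor(p["img"],cv2.COLOR_RGB2HSV)
    def blobs(lo,hi,amin):
        m=cv2.inRange(hsv,lo,hi); cs,_=cv2.findContours(m,cv2.RETR_EXTERNAL,cv2.CHAIN_APPROX_NONE)
        return [c for c in cs if cv2.contourArea(c)>amin]
    return p,blobs
E
python3 - <<'E'
from h import *
p,b=look()
for c in b((8,190,150),(17,255,255),80):
    r=cv2.minAreaRect(c.astype(np.float32)); print("wedge",np.round(r[0],1),r[1]); 
    for q in cv2.boxPoints(r): print("  ",np.round(q,1),np.round(toplane(p,q,0)),np.round(toplane(p,q,25)))
for c in b((22,130,120),(33,255,255),15):
    q=c.reshape(-1,2).mean(0); print("yellow",q,cv2.contourArea(c),np.round(toplane(p,q,72)))
for c in b((0,0,140),(20,60,255),1500):
    r=cv2.minAreaRect(c.astype(np.float32)); print("case",r)
    for q in cv2.boxPoints(r): print("  ",np.round(q,1),np.round(toplane(p,q,72)))
E
```

```text
yellow [250.     199.8125] 23.0 [502.  12.  72.]
case ((276.86260986328125, 178.69114685058594), (53.51941680908203, 65.68292236328125), 13.324530601501465)
   [243.3 204.5] [491.  28.  72.]
   [258.4 140.6] [649.  -4.  72.]
   [310.5 152.9] [ 622. -133.   72.]
   [295.3 216.8] [464. -99.  72.]
case ((217.3743896484375, 69.10591125488281), (22.440650939941406, 134.18629455566406), 84.85211181640625)
   [149.5  64. ] [835. 272.  72.]
   [283.2  51.9] [876. -60.  72.]
   [285.2  74.3] [819. -67.  72.]
   [151.6  86.3] [778. 264.  72.]
```

```bash
cat >> h.py <<'E'
def plan(xyz,yaw,n):
    s=sensors.state(); p=np.array(s["ee_pos"]); A=R.from_euler('xyz',s["ee_rot"],degrees=True)
    B=R.from_euler('xyz',[180,0,yaw],degrees=True); w=(A.inv()*B).as_rotvec(); print("rotvec",w)
    d=(np.array(xyz)-p)/n
    for i in range(n):
        Ai=A*R.from_rotvec(w*i/n); print(np.round(np.r_[Ai.inv().apply(d)/10,w/n],3).tolist())
E
python3 -c "
from h import *
plan([502,11,130],80,15)"
```

```text
rotvec [ 9.70204368e-05 -8.06922443e-05  1.31655351e+00]
[-3.013, -2.375, 0.653, 0.0, -0.0, 0.088]
[-3.21, -2.102, 0.653, 0.0, -0.0, 0.088]
[-3.382, -1.813, 0.653, 0.0, -0.0, 0.088]
[-3.528, -1.509, 0.653, 0.0, -0.0, 0.088]
[-3.646, -1.194, 0.653, 0.0, -0.0, 0.088]
[-3.737, -0.87, 0.653, 0.0, -0.0, 0.088]
[-3.799, -0.539, 0.653, 0.0, -0.0, 0.088]
[-3.832, -0.204, 0.653, 0.0, -0.0, 0.088]
[-3.835, 0.133, 0.653, 0.0, -0.0, 0.088]
[-3.808, 0.468, 0.653, 0.0, -0.0, 0.088]
[-3.753, 0.8, 0.653, 0.0, -0.0, 0.088]
[-3.668, 1.126, 0.653, 0.0, -0.0, 0.088]
[-3.555, 1.443, 0.653, 0.0, -0.0, 0.088]
[-3.415, 1.749, 0.653, 0.0, -0.0, 0.088]
[-3.248, 2.042, 0.653, 0.0, -0.0, 0.088]
```

step_arm --plan '[-3.0,-2.4,0.65,0,0,0.088,-3.2,-2.1,0.65,0,0,0.088,-3.4,-1.8,0.65,0,0,0.088,-3.5,-1.5,0.65,0,0,0.088,-3.6,-1.2,0.65,0,0,0.088]' --hand 1.0

```text
time_s: 1.37
ee_pos: [326.5, 351.2, 195.3]
ee_rot: [180.0, 0.0, 130.0]
force: [0.3, -0.0, 0.8]
gripper_width: 61.0
gripper_force: 0.0
```

step_arm --plan '[-3.7,-0.9,0.65,0,0,0.088,-3.8,-0.5,0.65,0,0,0.088,-3.8,-0.2,0.65,0,0,0.088,-3.8,0.1,0.65,0,0,0.088,-3.8,0.5,0.65,0,0,0.088]'

```text
time_s: 1.78
ee_pos: [413.5, 181.2, 163.0]
ee_rot: [180.0, -0.0, 104.8]
force: [1.0, 1.0, -0.3]
gripper_width: 27.7
gripper_force: 0.0
```

step_arm --plan '[-3.7,0.8,0.65,0,0,0.088,-3.7,1.1,0.65,0,0,0.088,-3.6,1.4,0.65,0,0,0.088,-3.4,1.7,0.65,0,0,0.088,-3.2,2.0,0.65,0,0,0.088]'

```text
time_s: 2.2
ee_pos: [499.2, 10.3, 130.4]
ee_rot: [180.0, -0.0, 79.5]
force: [0.9, 0.3, -0.3]
gripper_width: 9.7
gripper_force: 0.0
```

step_arm --plan '[0,0,0,0,0,0,0,0,0,0,0,0]'

```text
time_s: 2.37
ee_pos: [499.0, 10.7, 130.0]
ee_rot: [-180.0, -0.0, 79.6]
force: [-0.8, 0.1, 0.4]
gripper_width: 10.0
gripper_force: 0.0
```

step_arm --plan '[0,0,1.3,0,0,0,0,0,1.3,0,0,0,0,0,1.0,0,0,0,0,0,0,0,0,0]'

```text
time_s: 2.7
ee_pos: [496.7, 13.3, 92.9]
ee_rot: [-179.8, 0.0, 79.9]
force: [0.7, 0.7, 0.2]
gripper_width: 10.0
gripper_force: 0.0
```

step_arm --plan '[0,0,0.2,0,0,0,0,0,0.2,0,0,0,0,0,0.2,0,0,0,0,0,0.1,0,0,0]'

```text
time_s: 3.03
ee_pos: [498.7, 12.8, 87.9]
ee_rot: [180.0, -0.1, 79.8]
force: [-0.8, 2.3, 5.0]
gripper_width: 10.0
gripper_force: 2.5
```

step_arm --plan '[0,0,0.2,0,0,0,0,0,0.1,0,0,0,0,0,0,0,0,0]'

```text
time_s: 3.28
ee_pos: [498.4, 13.7, 85.5]
ee_rot: [-180.0, -0.2, 79.7]
force: [-3.1, 5.4, 9.0]
gripper_width: 9.8
gripper_force: 4.4
```

step_arm --plan '[0,0,0.1,0,0,0,0,0,0.1,0,0,0,0,0,0,0,0,0]'

```text
time_s: 3.53
ee_pos: [497.9, 14.7, 83.9]
ee_rot: [-179.9, -0.3, 79.7]
force: [-5.0, 9.6, 12.1]
gripper_width: 10.0
gripper_force: 6.3
```

Run:
```python
from h import *
p=viewer.grab_frame("side"); cv2.imwrite("pics/s1.png",cv2.resize(p["img"][130:260,190:350,::-1],None,fx=4,fy=4,interpolation=cv2.INTER_CUBIC))
print(sensors.state()["force"])
```

```text
[-5.66489777  9.71489057 11.91223215]
```

View pics/s1.png

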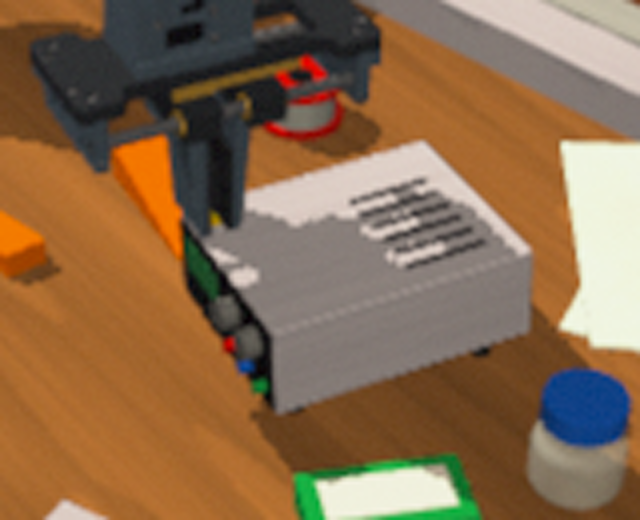

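The picture shows the fingers on the dot at about (215,215) in the crop, and the case tilted slightly. The sideways force is drag from the corner swinging outward. I'll go a little deeper while following it outward.

step_arm --plan '[0.15,-0.1,0.1,0,0,0,0.15,-0.1,0.1,0,0,0,0,0,0.1,0,0,0,0,0,0,0,0,0,0,0,0,0,0,0]'

```text
time_s: 4.0
ee_pos: [496.8, 17.2, 80.6]
ee_rot: [-180.0, -0.2, 79.7]
force: [-3.9, 6.0, 8.7]
gripper_width: 9.8
gripper_force: 4.5
```

```bash
cat >> h.py <<'E'
def fit_case(p,b):
    c=max(b((0,0,60),(179,70,255),1500),key=lambda c:cv2.contourArea(c) if 200<c.reshape(-1,2).mean(0)[0]<330 and 120<c.reshape(-1,2).mean(0)[1]<240 else 0)
    return c
E
python3 - <<'E'
from h import *
p=viewer.grab_frame("side"); cv2.imwrite("pics/s2.png",cv2.resize(p["img"][150:250,200:350,::-1],None,fx=5,fy=5,interpolation=cv2.INTER_CUBIC))
print(sensors.state()["force"],sensors.state()["ee_pos"])
# expected projected bottom/top corners for untipped
Rz=R.from_euler('z',-11.5,degrees=True)
for ax in (0,.04,.08,.12):
  T=R.from_rotvec(Rz.apply([-.8*ax,-.6*ax,0]))*Rz
  print(ax,[np.round(proj(p,T.apply([x,y,z])+[556.5,-52,14]),1).tolist() for x,y,z in((-80,-65,58),(-80,65,58),(80,65,58),(80,-65,58),(-80,-65,0),(80,-65,0),(-80,65,0))])
E
```

```text
[-3.68203422  6.56062703  7.75563087] [496.77347067  17.14349825  80.58424266]
0 [[260.1, 214.9], [235.9, 181.7], [296.8, 165.4], [324.9, 195.7], [259.7, 235.0], [322.5, 215.5], [236.3, 201.2]]
0.04 [[259.1, 214.5], [235.1, 182.8], [295.9, 165.2], [324.0, 194.0], [259.7, 235.0], [322.6, 214.2], [236.4, 202.5]]
0.08 [[258.2, 214.2], [234.4, 184.0], [295.0, 165.1], [323.1, 192.3], [259.7, 234.9], [322.7, 212.8], [236.5, 203.9]]
0.12 [[257.2, 213.9], [233.7, 185.2], [294.1, 165.0], [322.2, 190.6], [259.7, 234.9], [322.7, 211.4], [236.7, 205.2]]
```

View pics/s2.png

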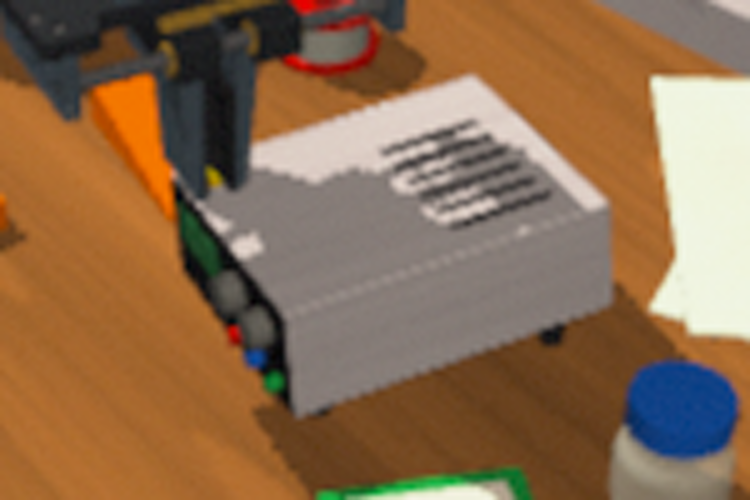

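The right top corner at crop (610,205), which is full-image (322,191), matches a tilt of about 0.1 rad. The case has clearly tipped, so I'll release it and go behind the wedge.

step_arm --plan '[-0.15,0.1,-0.3,0,0,0,-0.15,0.1,-0.3,0,0,0,0,0,-0.4,0,0,0,0,0,-0.7,0,0,0,0,0,-1.5,0,0,0]'

```text
time_s: 4.47
ee_pos: [497.4, 12.2, 110.8]
ee_rot: [-179.8, 0.0, 79.8]
force: [-1.3, -0.3, 0.1]
gripper_width: 9.8
gripper_force: 0.0
```

step_arm --plan '[2.0,0.5,-2,0,0,0,4.0,1.5,0,0,0,0,4.0,1.5,0,0,0,0,4.0,1.5,0,0,0,0,4.0,1.0,0,0,0,0]'

```text
time_s: 4.88
ee_pos: [589.3, 177.5, 132.1]
ee_rot: [179.9, -0.0, 79.8]
force: [0.1, -0.5, -0.4]
gripper_width: 9.5
gripper_force: 0.0
```

step_arm --plan '[0,0,0,0,0,0,0,0,0,0,0,0]'

```text
time_s: 5.05
ee_pos: [588.1, 177.7, 131.1]
ee_rot: [-180.0, 0.0, 80.0]
force: [-0.1, -0.2, 0.3]
gripper_width: 9.9
gripper_force: 0.0
```

Run:
```python
from h import *
for n in("top","side"):
    p=viewer.grab_frame(n)
    for t,z in(("mark",72),("wedge_tip",0),("wedge_back",12.5),("wedge",0),("case",14)):
        for d in viewer.pinpoint(t,p)[:3]: print(n,t,round(d["score"],2),np.round(d["location"]),np.round(toplane(p,d["location"],z)))
    cv2.imwrite(f"pics/{n}3.png",cv2.resize(p["img"][120:260,150:350,::-1],None,fx=4,fy=4,interpolation=cv2.INTER_CUBIC))
s=sensors.state();print(s["ee_pos"],s["ee_rot"],s["force"])
plan([554,195,100],80,4)
```

```text
top mark 0.96 [250. 200.] [503.  11.  72.]
top mark 0.84 [345. 289.] [ 296. -220.   72.]
top wedge_tip 0.72 [234. 189.] [535.  56.   0.]
top wedge_tip 0.52 [185. 229.] [428. 178.   0.]
top wedge_back 0.67 [194. 183.] [546. 157.  12.]
top wedge_back 0.51 [210. 230.] [428. 114.  12.]
top wedge_back 0.18 [213. 187.] [537. 109.  12.]
top wedge 0.56 [215. 184.] [546. 105.   0.]
top wedge 0.49 [196. 229.] [428. 150.   0.]
top case 0.81 [321. 281.] [ 306. -172.   14.]
top case 0.74 [275. 181.] [558. -50.  14.]
side mark 0.98 [240. 182.] [500.  22.  72.]
side mark 0.95 [226. 304.] [ 273. -255.   72.]
side wedge_tip 0.64 [243. 196.] [527.  50.   0.]
side wedge_tip 0.62 [182. 181.] [435. 190.   0.]
side wedge_back 0.61 [225. 169.] [546. 157.  12.]
side wedge_back 0.59 [196. 194.] [430. 110.  12.]
side wedge 0.97 [235. 183.] [539. 104.   0.]
side wedge 0.77 [190. 191.] [431. 144.   0.]
side case 0.9 [215. 288.] [ 304. -169.   14.]
side case 0.84 [276. 210.] [548. -53.  14.]
side case 0.75 [262. 154.] [666. 155.  14.]
[587.82994533 175.78619539 131.62321277] [ 1.79989409e+02 -1.01732487e-02  7.97742183e+01] [0.64988698 0.17910417 0.81694168]
rotvec [ 0.00018519 -0.00017719 -0.00394065]
[0.322, -0.918, 0.79, 0.0, -0.0, -0.001]
[0.323, -0.917, 0.79, 0.0, -0.0, -0.001]
[0.324, -0.917, 0.791, 0.0, -0.0, -0.001]
[0.325, -0.917, 0.791, 0.0, -0.0, -0.001]
```

View pics/top3.png

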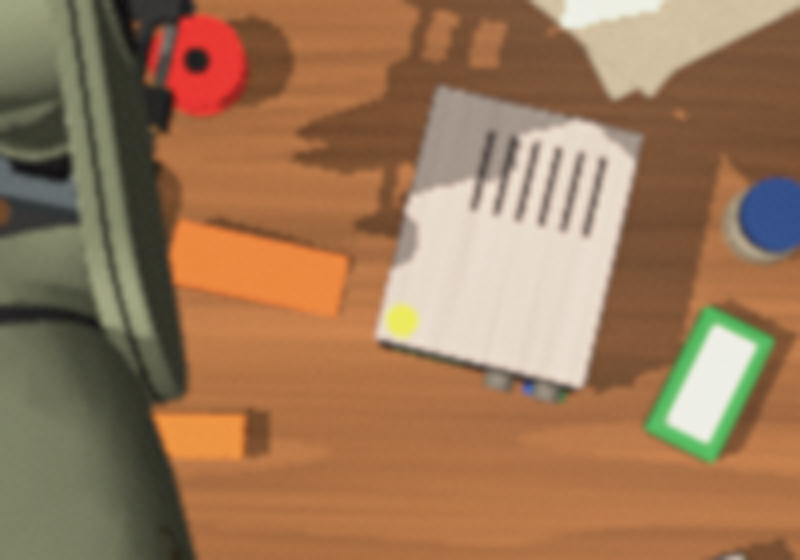

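The view shows the case back level, the dot at crop (402,320) and the wedge tip centre at (343,285). I'll move behind the wedge and down.

step_arm --plan '[0.5,-1.0,0.8,0,0,0,0.5,-1.0,0.8,0,0,0,0.3,-0.9,0.8,0,0,0,0.1,-0.7,0.8,0,0,0,0,0,2.5,0,0,0]'

```text
time_s: 6.07
ee_pos: [555.8, 197.4, 76.7]
ee_rot: [179.7, -0.2, 79.8]
force: [0.9, -0.1, 0.1]
gripper_width: 9.9
gripper_force: 0.0
```

step_arm --plan '[0,0,2.5,0,0,0,0,0,2.0,0,0,0,0,0,1.0,0,0,0,0,0,0,0,0,0,0,0,0,0,0,0]'

```text
time_s: 6.48
ee_pos: [555.1, 196.3, 19.5]
ee_rot: [-180.0, -0.0, 79.8]
force: [0.4, -0.5, 1.1]
gripper_width: 10.3
gripper_force: 0.0
```

step_arm --plan '[-0.8,0,0,0,0,0,-0.6,0,0,0,0,0,-0.5,0,0,0,0,0,-0.5,0,0,0,0,0,-0.5,0,0,0,0,0]'

```text
time_s: 6.9
ee_pos: [550.1, 167.2, 20.2]
ee_rot: [179.9, -0.1, 79.8]
force: [0.1, 0.1, 0.8]
gripper_width: 9.8
gripper_force: 0.3
```

step_arm --plan '[-0.6,0,0,0,0,0,-0.6,0,0,0,0,0,-0.6,0,0,0,0,0,-0.6,0,0,0,0,0,-0.6,0,0,0,0,0]'

```text
time_s: 7.32
ee_pos: [544.3, 137.6, 19.4]
ee_rot: [-180.0, -0.0, 79.8]
force: [1.0, 0.7, 1.5]
gripper_width: 9.7
gripper_force: 0.4
```

Run:
```python
from h import *
p=viewer.grab_frame("side")
for t,z in(("mark",72),("wedge_tip",0),("wedge_back",12.5),("wedge",0)):
    for d in viewer.pinpoint(t,p)[:2]: print(t,round(d["score"],2),np.round(d["location"]),np.round(toplane(p,d["location"],z)))
cv2.imwrite(f"pics/s4.png",cv2.resize(p["img"][120:250,190:350,::-1],None,fx=4,fy=4,interpolation=cv2.INTER_CUBIC))
```

```text
mark 0.79 [225. 302.] [ 274. -251.   72.]
mark 0.68 [241. 181.] [502.  21.  72.]
wedge_tip 0.61 [184. 182.] [439. 186.   0.]
wedge_back 0.74 [232. 177.] [539. 118.  12.]
wedge 0.75 [242. 194.] [528.  58.   0.]
wedge 0.5 [188. 184.] [440. 171.   0.]
```

View pics/s4.png

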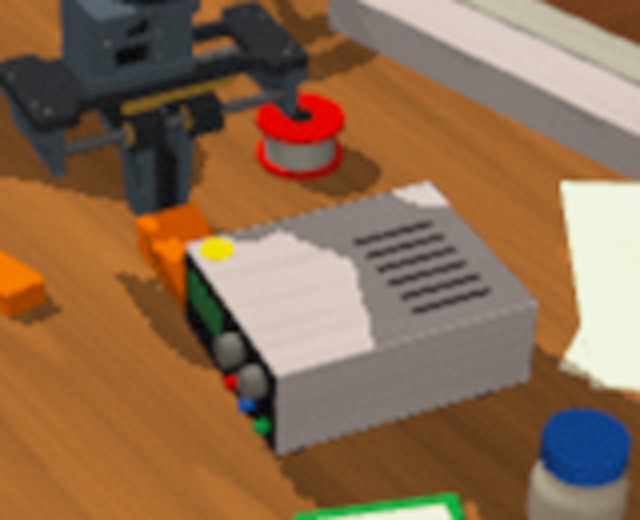

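The crop shows the fingers squarely behind the wedge at about (165,200), with its thin end just going under the case. I'll keep pushing and watch the force.

step_arm --plan '[-0.5,0,0,0,0,0,-0.5,0,0,0,0,0,-0.5,0,0,0,0,0,-0.4,0,0,0,0,0,-0.2,0,0,0,0,0]'

```text
time_s: 7.98
ee_pos: [540.5, 116.8, 19.4]
ee_rot: [-180.0, 0.0, 79.8]
force: [-0.8, 0.8, -1.3]
gripper_width: 9.9
gripper_force: 0.1
```

step_arm --plan '[-0.2,0,0,0,0,0,-0.2,0,0,0,0,0,-0.2,0,0,0,0,0,-0.2,0,0,0,0,0]'

```text
time_s: 8.32
ee_pos: [539.3, 109.5, 19.4]
ee_rot: [180.0, -0.0, 79.8]
force: [-0.5, 0.4, -0.8]
gripper_width: 9.9
gripper_force: 0.1
```

step_arm --plan '[-0.2,0,0,0,0,0,-0.2,0,0,0,0,0]'

```text
time_s: 8.48
ee_pos: [538.6, 105.6, 19.5]
ee_rot: [180.0, -0.0, 79.8]
force: [0.2, 0.1, -0.4]
gripper_width: 10.0
gripper_force: 0.1
```

step_arm --plan '[-0.2,0,0,0,0,0,-0.2,0,0,0,0,0]'

```text
time_s: 8.65
ee_pos: [537.9, 101.6, 19.5]
ee_rot: [180.0, -0.0, 79.8]
force: [-1.1, -0.4, 0.5]
gripper_width: 9.7
gripper_force: 0.1
```

step_arm --plan '[-0.2,0,0,0,0,0,-0.2,0,0,0,0,0,0,0,0,0,0,0]'

```text
time_s: 8.9
ee_pos: [537.1, 97.5, 19.5]
ee_rot: [-180.0, 0.0, 79.8]
force: [0.0, -0.2, 0.1]
gripper_width: 10.4
gripper_force: 0.0
```

step_arm --plan '[-0.2,0,0,0,0,0,-0.2,0,0,0,0,0,0,0,0,0,0,0]'

```text
time_s: 9.15
ee_pos: [536.4, 93.6, 19.5]
ee_rot: [180.0, 0.0, 79.8]
force: [1.1, -0.1, 0.7]
gripper_width: 9.9
gripper_force: 0.0
```

step_arm --plan '[-0.2,0,0,0,0,0,-0.1,0,0,0,0,0,0,0,0,0,0,0]'

```text
time_s: 9.4
ee_pos: [535.9, 90.8, 19.4]
ee_rot: [-180.0, 0.0, 79.8]
force: [-0.7, 0.9, 0.8]
gripper_width: 10.4
gripper_force: 0.0
```

step_arm --plan '[-0.2,0,0,0,0,0,0,0,0,0,0,0]'

```text
time_s: 9.57
ee_pos: [535.5, 88.8, 19.4]
ee_rot: [-180.0, 0.0, 79.8]
force: [0.5, -0.4, 0.4]
gripper_width: 10.0
gripper_force: 0.0
```

step_arm --plan '[-0.2,0,0,0,0,0,0,0,0,0,0,0]'

```text
time_s: 9.73
ee_pos: [535.1, 86.8, 19.5]
ee_rot: [-180.0, 0.0, 79.8]
force: [0.7, -0.6, -0.2]
gripper_width: 9.7
gripper_force: 0.0
```

Run:
```python
from h import *
p=viewer.grab_frame("side")
for t,z in(("mark",72),("wedge_back",12.5),("wedge",0)):
    for d in viewer.pinpoint(t,p)[:3]: print(t,round(d["score"],2),np.round(d["location"]),np.round(toplane(p,d["location"],z)))
cv2.imwrite(f"pics/s5.png",cv2.resize(p["img"][150:250,200:340,::-1],None,fx=5,fy=5,interpolation=cv2.INTER_CUBIC))
```

```text
mark 0.73 [242. 181.] [503.  21.  72.]
mark 0.58 [223. 301.] [ 273. -246.   72.]
wedge_back 0.51 [197. 194.] [430. 109.  12.]
wedge_back 0.44 [238. 186.] [528.  75.  12.]
wedge 0.54 [188. 186.] [436. 163.   0.]
```

View pics/s5.png

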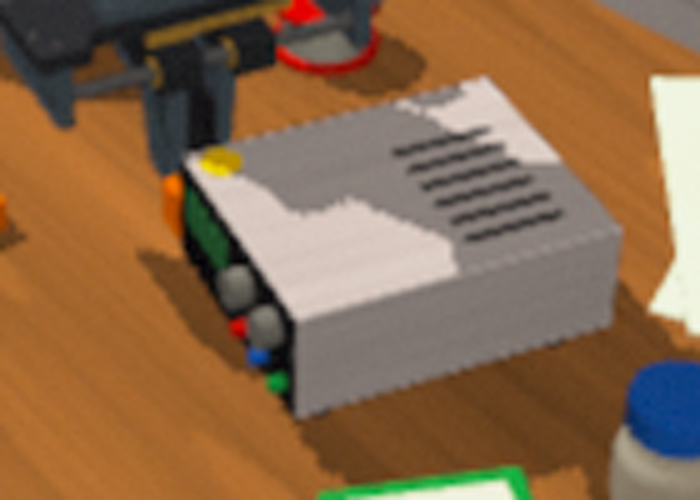

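The case is still level: its right corner is at crop (620,232) and the dot hasn't moved. The wedge is nearly in, so I'll continue in small steps.

step_arm --plan '[-0.1,0,0,0,0,0,-0.1,0,0,0,0,0,0,0,0,0,0,0]'

```text
time_s: 10.18
ee_pos: [534.9, 84.9, 19.4]
ee_rot: [-180.0, -0.0, 79.8]
force: [0.1, -0.2, -0.2]
gripper_width: 9.9
gripper_force: 0.0
```

step_arm --plan '[-0.1,0,0,0,0,0,-0.1,0,0,0,0,0,0,0,0,0,0,0]'

```text
time_s: 10.43
ee_pos: [534.8, 83.5, 19.5]
ee_rot: [180.0, -0.1, 79.8]
force: [0.9, 3.2, -0.1]
gripper_width: 10.2
gripper_force: 1.7
```

step_arm --plan '[-0.1,0,0,0,0,0,-0.1,0,0,0,0,0,0,0,0,0,0,0]'

```text
time_s: 10.68
ee_pos: [534.2, 81.4, 19.5]
ee_rot: [180.0, -0.0, 79.8]
force: [0.2, 5.1, 0.5]
gripper_width: 10.0
gripper_force: 2.5
```

Contact came at y≈84 with the force rising to 5 N, so the wedge is snug. I'll back off and test-press the dot.

step_arm --plan '[0.5,0,0,0,0,0,1.5,0,0,0,0,0,1.5,0,0,0,0,0,0,0,-3,0,0,0,0,0,-4,0,0,0]'

```text
time_s: 11.1
ee_pos: [537.6, 115.1, 87.0]
ee_rot: [-179.5, 0.3, 79.9]
force: [1.7, 1.4, 0.9]
gripper_width: 9.8
gripper_force: 0.0
```

step_arm --plan '[0,0,-3,0,0,0,0,0,-1,0,0,0,-2.5,-1,0,0,0,0,-3.0,-1,0,0,0,0,-3.0,-0.7,0,0,0,0]'

```text
time_s: 11.52
ee_pos: [497.2, 35.7, 129.0]
ee_rot: [-179.9, 0.1, 79.9]
force: [-0.6, -0.5, -1.1]
gripper_width: 10.1
gripper_force: 0.0
```

step_arm --plan '[0,0,0,0,0,0,0,0,0,0,0,0]'

```text
time_s: 11.68
ee_pos: [497.8, 35.4, 129.1]
ee_rot: [-179.9, 0.1, 79.7]
force: [0.7, 0.4, 0.9]
gripper_width: 9.6
gripper_force: 0.0
```

Run:
```python
from h import *
plan([507,8,92],80,4)
for n in("side","top"):
  p=viewer.grab_frame(n)
  for d in viewer.pinpoint("mark",p)[:2]: print(n,d["score"],np.round(d["location"]),np.round(toplane(p,d["location"],72)))
```

```text
rotvec [-0.00109759  0.00095809 -0.00561324]
[-0.631, 0.35, 0.927, -0.0, 0.0, -0.001]
[-0.631, 0.349, 0.927, -0.0, 0.0, -0.001]
[-0.632, 0.348, 0.927, -0.0, 0.0, -0.001]
[-0.633, 0.347, 0.927, -0.0, 0.0, -0.001]
side 0.96 [227. 302.] [ 278. -253.   72.]
side 0.66 [242. 185.] [496.  10.  72.]
top 0.9 [346. 290.] [ 294. -222.   72.]
```

step_arm --plan '[-0.7,0.3,0,0,0,0,-0.7,0.3,0.9,0,0,0,-0.7,0.3,1.0,0,0,0,-0.5,0.3,1.2,0,0,0,0,0,0.5,0,0,0]'

```text
time_s: 12.3
ee_pos: [505.2, 7.8, 91.1]
ee_rot: [-179.8, 0.1, 79.7]
force: [-0.4, -0.2, -0.0]
gripper_width: 9.6
gripper_force: 0.0
```

step_arm --plan '[0,0,0.1,0,0,0,0,0,0.1,0,0,0,0,0,0.1,0,0,0,0,0,0,0,0,0]'

```text
time_s: 12.63
ee_pos: [506.1, 9.1, 90.6]
ee_rot: [180.0, -0.0, 79.8]
force: [0.2, -0.3, -0.3]
gripper_width: 10.1
gripper_force: 0.0
```

step_arm --plan '[0,0,0.1,0,0,0,0,0,0,0,0,0]'

```text
time_s: 12.8
ee_pos: [506.1, 9.1, 89.7]
ee_rot: [180.0, -0.0, 79.8]
force: [0.1, 0.5, 0.3]
gripper_width: 10.4
gripper_force: 0.0
```

step_arm --plan '[0,0,0.1,0,0,0,0,0,0,0,0,0]'

```text
time_s: 12.97
ee_pos: [505.9, 9.1, 88.5]
ee_rot: [180.0, -0.0, 79.8]
force: [-0.1, 0.1, -0.4]
gripper_width: 10.0
gripper_force: 0.0
```

step_arm --plan '[0,0,0.1,0,0,0,0,0,0,0,0,0]'

```text
time_s: 13.13
ee_pos: [506.0, 9.1, 88.3]
ee_rot: [180.0, -0.0, 79.8]
force: [-2.4, -0.2, 6.0]
gripper_width: 10.2
gripper_force: 3.1
```

step_arm --plan '[0,0,0.1,0,0,0,0,0,0,0,0,0]'

```text
time_s: 13.3
ee_pos: [506.0, 9.1, 88.2]
ee_rot: [180.0, -0.0, 79.8]
force: [-4.1, -0.1, 13.5]
gripper_width: 10.0
gripper_force: 6.5
```

The corner is stiff now: 13.5 N with almost no travel. I'll hold and check that it stays steady.

step_arm --plan '[0,0,0,0,0,0,0,0,0,0,0,0,0,0,0,0,0,0,0,0,0,0,0,0,0,0,0,0,0,0]'

```text
time_s: 13.72
ee_pos: [506.0, 9.1, 88.2]
ee_rot: [179.9, -0.0, 79.8]
force: [-3.0, 0.1, 12.9]
gripper_width: 10.0
gripper_force: 6.4
```

Run:
```python
from h import *
p=viewer.grab_frame("side"); cv2.imwrite(f"pics/s6.png",cv2.resize(p["img"][150:250,200:340,::-1],None,fx=5,fy=5,interpolation=cv2.INTER_CUBIC))
```

```text
(no output)
```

View pics/s6.png

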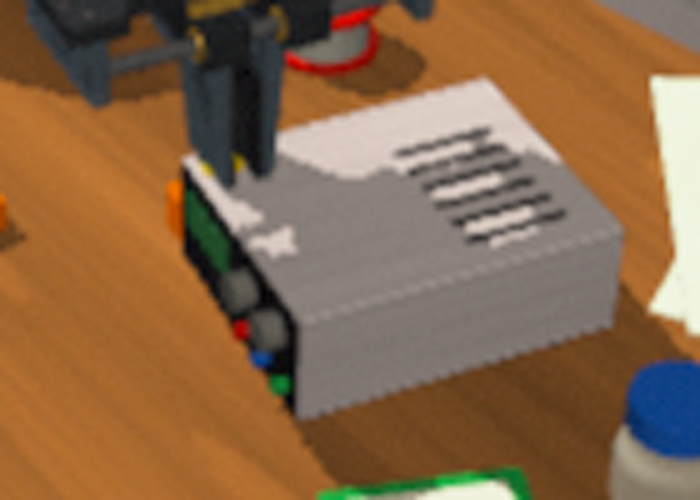

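The case is level, with its right corner at crop (620,232) unchanged and the fingers pressing by the dot at (235,175). The wedge is in place under the corner at (175,210).

```bash
python3 -c "
from workcell import env
print(env.job_done())"
```

```text
the job is handed in; nothing more can be done
None
```

I handed the job in with the wedge snug under the dotted corner and the case looking level, while the fingers pressed near the dot at about 13 N without it giving way; no verdict came back.

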